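# Rock the locating block out of the board jig

### The job

On the circuit-board jig, turn the clamp knob about a quarter turn so that its tongue swings right off the locating block. Then take the block by its upright fin and rock it side to side: tip one side up past its spring catch while the other side stays down in the seat, then bring the other side up too. Lift it straight up and finish still holding it, still and upright, just clear above its seat, with its underside a centimetre or two higher than the tops of the two catch housings; leave the jar, screwdriver and tray alone.

Things in the scene. Friction and masses are not known exactly. Their poses are not given: they have to be found in the camera images.
- jig: board jig fixed to the bench: aluminium plate 150 mm wide (y), 12 mm thick, from x = -110 to +160 mm. Origin on the bench, z up; turned up to 0.4 rad. Along its x: seat with the locating block at -50 mm, clamp knob at +10 mm, green circuit board in black rails at 60 to 145 mm (25 mm high at most).
- seat (a point): centre of the seat floor, 12 mm above the bench, axes as the jig's. Lips 4 to 8 mm high ring it with 1 to 2 mm play. At y = 40 to 64 mm on either side stands a dark steel catch housing, 34 mm long (x), its top 22 mm above the seat floor.
- roller_pa (a point): axis of the spring roller of the +y catch (7 mm diameter, 22 mm long, along x), 33.8 mm from the seat's centre line, 12.9 mm above its floor. It yields outwards; to lift the block's rib past one roller takes about 20 N at that side, both at once about 40 N.
- roller_pb (a point): axis of the like roller of the -y catch
- block: steel locating block, 0.2 to 0.4 kg: base 50 (x) by 60 (y) by 18 mm high; upright central fin 24 (x) by 14 mm (y), from 18 to 68 mm above the underside. Origin centre of underside, axes along the jig's, z up; starts seated, origin at the seat point. Each y side has a round rib, 5 mm diameter, along x, standing out 2.5 mm, centre 8 mm above the underside, caught under that side's roller.
- fin (a point): point on the block's fin, 50 mm above its underside, on its centre line: grip it here across y, firmly (60 N or more), the fingertips then above the catch housings.
- edge_a (a point): middle of the block's lower edge on its +y side (y = +30 mm, z = 0 of the block). When an edge has risen 5 mm its rib is level with the roller; at 11 mm the rib rests over the roller and does not slip back. The block rocks about its x axis, up to 0.25 rad, turning on the lower edge that stays down, or on the side already resting over its roller.
- edge_b (a point): middle of the block's lower edge on its -y side (y = -30 mm); behaves the same. With both edges over 12 mm the block is free of both catches.
- clamp (a joint): angle of the clamp knob, upright axis at x = +10 mm, y = 0 of the jig, counter-clockwise from above positive, stops at +-1.6. At 0 its steel tongue (44 mm long, 18 wide, 31.5 to 37.5 mm above the bench) points to the jig's -x over the block's shoulder; starts within 0.35 of 0. Beyond 1.1 either way (better 1.3) the block can come up. Stiff (0.06 N m), stays where left.
- knob_grip (a point): point on the knob's axis, 59.5 mm above the bench, where to grip: a black bar 44 mm long, 11 mm thick, from 38.5 to 67.5 mm above the bench. The bar lies along this point's x, which is the jig's x turned by the clamp angle; the tongue lies along its -x.
- jar: amber jar with black cap, 52 mm diameter, 70 mm high, origin under its centre; leave alone
- driver: screwdriver lying on the bench along its x; leave alone
- tray: empty grey parts tray 110 x 75 x 25 mm, origin under its centre; leave alone
Things that resemble listed ones, but are neither listed nor needed, are in the scene too. Of the things shaped like the block, the steel one is meant.

How it is judged:
By the outcome, as a careful person would: the job done as asked, in the order asked, and still so for the second after the job is handed in, while the arm keeps its last pose, push and grip.
It also fails if it takes over 43 s, if anything falls off the work surface, if the arm or the gripper's body presses on something with over 40 N, if the wrist force passes 120 N, or if a joint passes its speed limit or range.

### The arm

A 7-joint arm with a two-finger parallel gripper is mounted at the origin on the work surface. World frame = base frame: x ahead of the robot, y to its left, z up, the work surface at z = 0. Lengths are in m, angles in rad, forces in N, time in s.
With the tool pointing down it reaches from about 0.4 to 0.85 m from the base axis. Payload 4.5 kg.
Tool frame: the origin (TCP) lies at the very end of the fingers, on their centre line; the grasp point (between the pads) lies 19 mm behind it; z points along the fingers, y is the line along which they close (so a half turn about z gives the same grasp; the last joint's range is limited). The gripper opens to 88 mm and grips with 3 to 60 N. Pads are 18 mm wide; open, the fingers measure 123 mm over their backs; the gripper's body (75 mm by 187 mm) begins 45 mm behind the grasp point.
Start: joints at [1.374, 0.689, -0.195, 1.565, 0.157, 0.902, -0.215], TCP at [0.143, -0.608, 0.239] pointing down, gripper open.
Joint ranges: [-3.01, 3.01], [-0.46, 2.08], [-1.47, 1.51], [0.13, 2.56], [-1, 4.14], [0.04, 2.09], [-2.66, 2.66]. Speed limits (rad/s): [2.57, 2.57, 3.14, 3.14, 3.14, 3.14, 3.14].

### API

Orientations are given as a unit quaternion [x, y, z, w].
In Python, from plant import r, optics gives the robot as it stands.
- The arm moves only by the tool servo_tool, never from a script. Its arguments are lists of equal length, an entry for each row: "translation": the shift along the tool's x, y, z in m, a list of three; "turn": the turn, a rotation vector about the tool's x, y, z in rad, a list of three. In form: {"translation": [[dx, dy, dz], ...], "turn": [[rx, ry, rz], ...]}. A call has 1 to 10 rows; each row shifts and turns the commanded pose from where the row before left it, along the tool's axes as they then stand; what a row does not reach is not made up. A row lasts 1/8 s, in which the tool goes at most 62.5 mm and 10.7 degrees, less where a joint would pass 70% of its speed; a pose out of reach is approached as far as the arm can. A call is refused whole if a number of a shift passes 0.0625 or a number of a turn 0.188, either way. A call with a gripper value outside its range is refused whole. "grip" is the opening, from 0 (shut) to 1 (fully open), set as the call begins (left out, the last holds). The fingers move at their own pace and stop on an object; "grip_force" is the grip in N (left out, the last holds). Time passes only in rows, so rows that do not move let the fingers close. It gives the time, the measured TCP pose, the force, the opening and the grip force at its end, in the units of the state.
- r.get_state(): the state, without advancing time (a new reading comes with each control period).
- optics.snapshot(name): name is "side" or "top" or "wrist"; returns a dict with "img" (400x640x3 uint8, red, green, blue), "z_map" (400x640 float32, m along the optical axis (not along the pixel's ray), 0 where there is no reading), "mtx" (3x3 intrinsics, pixels), "k1" (the pictures are not rectified: a ray, as slopes to the right and down, at radius r is drawn at 1 + k1 r^2 times it, then the intrinsics apply), "R" (3x3) and "t" (3): a world point X has camera coordinates R X + t. Camera axes: x right, y down, z forward; pixel columns grow to the right and rows downward; lengths in m; the calibration is good to about 2 mm. A picture is of the moment at which its call begins.
- r.finish_job(): hands the job in; it is judged then, once.
The state is a dict: "clock": time; "q": joint angles; "qd": joint speeds; "joint_torque": joint torques, N m; "tool_pos": TCP position; "eef_rot": TCP orientation; "contact_force": force on the tool from outside, world axes, zero at the start; "moment": the same for the moment, N m; "opening": opening from 0.0 (shut) to 1.0 (fully open); "finger_force": force on a finger pad.
Only numpy, scipy, OpenCV 4.12 (cv2) and the standard library are available. Lean on these libraries where they do the work, as an engineer would, in place of code of your own. Each camera call takes 0.05 s, during which the arm holds its last target. There are 200 camera calls.

## Working session

There is one attempt and no reset: what is moved stays moved. The work goes in short steps, Python scripts to look and compute and a tool call to move; the robot and the scene stay as the last step left them, time stands still between calls to the robot, and variables do not carry over. Pictures are saved under pics/ and viewed, at most 10 in all, crops included, and the job is handed in when it is done.

Besides the shell and the picture viewer there is one more tool, called after ">>>" as name(argument=value, ...) on one line, values as JSON. servo_tool: Moves the arm, as the interface text tells. Its arguments: {"type":"object","properties":{"translation":{"type":"array"},"turn":{"type":"array"},"grip":{"type":"number"},"grip_force":{"type":"number"}},"required":["translation","turn"]}

```bash
mkdir -p pics; ls
cat > h.py <<'E'
import numpy as np, cv2, pickle
from plant import r, optics
def snap(n,f):
    s=optics.snapshot(n); cv2.imwrite(f'pics/{f}.png',s['img'][:,:,::-1]); pickle.dump(s,open(f'pics/{f}.pkl','wb')); return s
def load(f): return pickle.load(open(f'pics/{f}.pkl','rb'))
def ray(s,uv):
    K=s['mtx']; k=s['k1']
    d=np.array([(uv[0]-K[0,2])/K[0,0],(uv[1]-K[1,2])/K[1,1]]); p=d.copy()
    for _ in range(20): p=d/(1+k*(p@p))
    R=np.array(s['R']); t=np.array(s['t'])
    return -R.T@t, R.T@np.array([p[0],p[1],1])
def onz(s,uv,z):
    c,d=ray(s,uv); return c+d*(z-c[2])/d[2]
def dep(s,uv):
    c,d=ray(s,uv); return c+d*s['z_map'][int(uv[1]),int(uv[0])]
def tri(s1,a,s2,b):
    c1,d1=ray(s1,a);c2,d2=ray(s2,b)
    x=np.linalg.lstsq(np.c_[d1,-d2],c2-c1,rcond=None)[0]
    p,q=c1+d1*x[0],c2+d2*x[1]; return (p+q)/2,np.linalg.norm(p-q)
def cloud(s):
    K=s['mtx'];v,u=np.mgrid[:400,:640]
    d=np.stack([(u-K[0,2])/K[0,0],(v-K[1,2])/K[1,1]],-1);p=d.copy()
    for _ in range(20): p=d/(1+s['k1']*(p**2).sum(-1,keepdims=True))
    Z=s['z_map'][...,None]; X=np.concatenate([p*Z,Z],-1)
    return (X-np.array(s['t']))@np.array(s['R'])
E
python3 - <<'E'
from h import *
a=snap('top','top0');b=snap('side','side0')
print(r.get_state()); 
for s in(a,b): print(s['mtx'],s['k1'],-np.array(s['R']).T@s['t'],s['R'])
cv2.imwrite('pics/both.png',cv2.resize(np.vstack([a['img'],b['img']])[:,:,::-1],None,fx=.75,fy=.75))
E
```

```text
pics
{'clock': 0.1, 'q': array([ 1.37380188,  0.68987487, -0.19454069,  1.56621721,  0.15733549,
        0.90249514, -0.21510984]), 'qd': array([ 0.00090959, -0.00037311, -0.0010356 , -0.00481417, -0.0011106 ,
       -0.0002253 , -0.00010511]), 'joint_torque': array([-2.96058075e-03, -5.28503573e+01, -1.27124503e+00, -1.53839833e+01,
       -5.25113451e-02,  1.98647002e-03,  3.65484129e-05]), 'tool_pos': array([ 0.14280376, -0.60790039,  0.2380126 ]), 'eef_rot': array([ 9.93342959e-01,  1.15191693e-01, -1.57500148e-04, -7.83767126e-04]), 'contact_force': array([-0.81504227,  0.72782125,  0.04886465]), 'moment': array([-0.06207606,  0.01058352, -0.0061619 ]), 'finger_force': 0.0, 'opening': 0.9959275955104794}
[[469.73872662   0.         320.2703868 ]
 [  0.         469.73872662 200.37439539]
 [  0.           0.           1.        ]] -0.06457948735939932 [0.33019571 0.02609589 1.0595274 ] [[ 1.21675588e-02 -9.99925654e-01 -7.98423650e-04]
 [-9.83907926e-01 -1.18302908e-02 -1.78284147e-01]
 [ 1.78261446e-01  2.95485819e-03 -9.83978722e-01]]
[[402.89789126   0.         318.60924098]
 [  0.         402.89789126 204.1632968 ]
 [  0.           0.           1.        ]] -0.05810138339055096 [ 0.0466876  -0.42423459  0.6507191 ] [[ 7.21321401e-01 -6.92600226e-01 -6.03273685e-04]
 [-4.68309927e-01 -4.87087991e-01 -7.37177795e-01]
 [ 5.10275660e-01  5.32024639e-01 -6.75698553e-01]]
```

View pics/both.png

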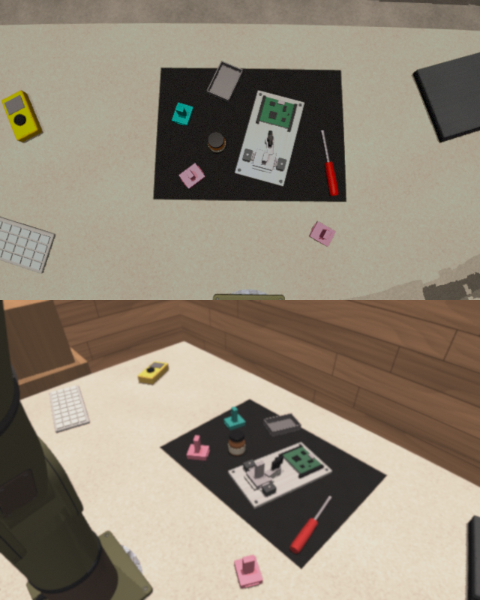

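The picture shows the jig at top-view pixel (360,185) of the full image. Block lookalikes, full-image top pixels: steel on the jig (357,205), pink (256,235) and (429,312), teal (243,152). Only the jig one is steel, so I choose that and check it in a close crop.

Run:
```python
from h import *
a=load('top0');b=load('side0')
c1=cv2.resize(a['img'][110:260,300:420],None,fx=3.3,fy=3.3,interpolation=3)
c2=cv2.resize(b['img'][180:290,295:455],None,fx=2.5,fy=2.5,interpolation=3)
h=max(c1.shape[0],c2.shape[0]);o=np.zeros((h,800,3),np.uint8)
o[:c1.shape[0],:c1.shape[1]]=c1;o[:c2.shape[0],400:400+c2.shape[1]]=c2
cv2.imwrite('pics/crop.png',o[:,:,::-1])
X=cloud(a);im=a['img'];sub=np.zeros((400,640),bool);sub[110:260,300:420]=1
# plate: bright top
m=((im.min(-1)>150)&sub&(X[...,2]<.05)).astype(np.uint8)
m=cv2.morphologyEx(m,cv2.MORPH_CLOSE,np.ones((15,15)))
cs=max(cv2.findContours(m,0,2)[0],key=cv2.contourArea)
print(np.median(X[...,2][m>0]))
P=np.array([onz(a,p[0],.012)[:2] for p in cs],np.float32)
re=cv2.minAreaRect(P);print(re);print(cv2.boxPoints(re))
for lo,hi in((.06,.069),(.07,.09),(.03,.036)):
  k=sub&(X[...,2]>lo)&(X[...,2]<hi); v,u=np.nonzero(k)
  if len(u): print(lo,hi,k.sum(),u.mean(),v.mean(),X[k].mean(0),X[k].min(0),X[k].max(0))
```

```text
0.012392288631146
((0.5632588863372803, -0.060652583837509155), (0.1464734971523285, 0.266806036233902), 75.38396453857422)
[[ 0.41569242 -0.09785634]
 [ 0.6738642  -0.16518223]
 [ 0.7108253  -0.02344882]
 [ 0.4526536   0.04387707]]
0.06 0.069 114 360.0438596491228 184.58771929824562 [ 0.54604955 -0.05658428  0.06567687] [ 0.47888289 -0.06529729  0.0603781 ] [ 0.57027937 -0.03303082  0.06898873]
0.07 0.09 82 354.0 208.47560975609755 [ 0.49137383 -0.04255418  0.07856754] [ 0.47819217 -0.05601969  0.07006563] [ 0.55736443 -0.03410195  0.08308423]
0.03 0.036 488 352.4364754098361 211.13319672131146 [ 0.49296003 -0.04225738  0.03259085] [ 0.46009913 -0.10793606  0.03000683] [0.66525138 0.07490677 0.03599516]
```

View pics/crop.png

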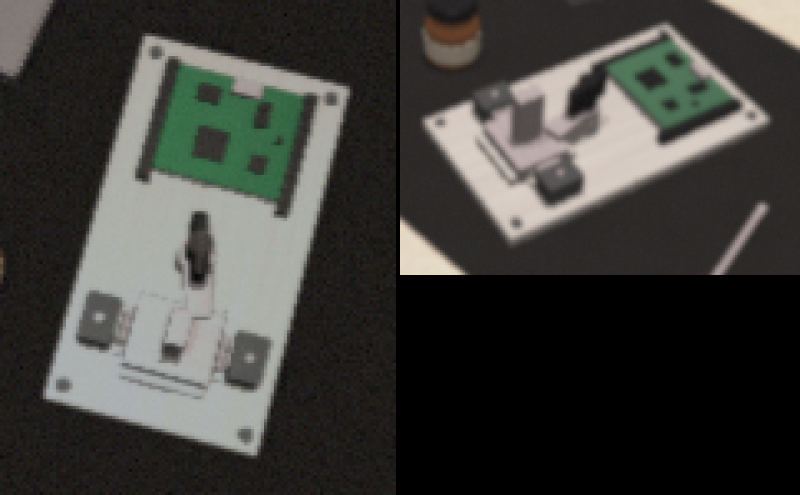

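The close crop shows the steel block, light grey fin at crop (180,335), under the tongue of the black knob at (200,250). The housings are at (100,318) and (248,360). I'll go above it for wrist-camera measurements.

```bash
cat >> h.py <<'E'
from scipy.spatial.transform import Rotation as Ro
def down(yaw): return Ro.from_euler('z',yaw)*Ro.from_euler('x',np.pi)
def go(p,yaw=None,R=None,verbose=1):
    s=r.get_state(); C=Ro.from_quat(s['eef_rot']); T=R if R is not None else down(yaw)
    d=C.inv().apply(np.array(p)-s['tool_pos']); w=(C.inv()*T).as_rotvec()
    print('clock',round(s['clock'],2),'shift mm',np.round(d*1e3,1),'turn',np.round(w,3),'after-turn axes',np.round((C.inv()*T).inv().apply(d)*1e3,1))
E
python3 - <<'E'
from h import *
go([.52,-.05,.24],-.1)
E
```

```text
clock 0.1 shift mm [ 494.9 -456.8   -1.3] turn [-0.002  0.     0.331] after-turn axes [ 319.6 -592.8   -2. ]
```

>>> servo_tool(translation=[[0.035, -0.032, 0], [0.035, -0.032, 0], [0.035, -0.032, 0], [0.035, -0.032, 0], [0.035, -0.032, 0], [0.035, -0.032, 0], [0.035, -0.032, 0], [0.035, -0.032, 0], [0.035, -0.032, 0], [0.035, -0.032, 0]], turn=[[0, 0, 0], [0, 0, 0], [0, 0, 0], [0, 0, 0], [0, 0, 0], [0, 0, 0], [0, 0, 0], [0, 0, 0], [0, 0, 0], [0, 0, 0]])

```text
clock: 1.35
tool_pos: [0.4111, -0.2155, 0.2386]
eef_rot: [0.993, 0.115, -0.0, -0.0]
contact_force: [0.9, 0.3, 0.2]
opening: 1.0
finger_force: 0.0
```

>>> servo_tool(translation=[[0.035, -0.032, 0], [0.035, -0.032, 0], [0.035, -0.032, 0], [0.035, -0.032, 0], [0, 0, 0], [0, 0, 0], [0, 0, 0]], turn=[[0, 0, 0], [0, 0, 0], [0, 0, 0], [0, 0, 0.11], [0, 0, 0.11], [0, 0, 0.11], [0, 0, 0]])

```text
clock: 2.22
tool_pos: [0.5173, -0.0601, 0.2384]
eef_rot: [0.999, -0.049, -0.0, 0.0]
contact_force: [-0.1, -0.2, -0.6]
opening: 0.997
finger_force: 0.0
```

Run:
```python
from h import *
w=snap('wrist','w1'); s=r.get_state(); print(s['clock'],s['tool_pos'],s['eef_rot'])
print(w['mtx'][0],-np.array(w['R']).T@w['t'],np.round(w['R'],3))
```

```text
2.275 [ 0.51728797 -0.06016155  0.23850322] [ 9.98823123e-01 -4.85001210e-02 -2.95981003e-04  1.37999212e-04]
[303.42582551   0.         316.94433823] [ 0.58349822 -0.06457299  0.38397077] [[-0.097 -0.995  0.001]
 [-0.961  0.094  0.26 ]
 [-0.259  0.025 -0.966]]
```

View pics/w1.png

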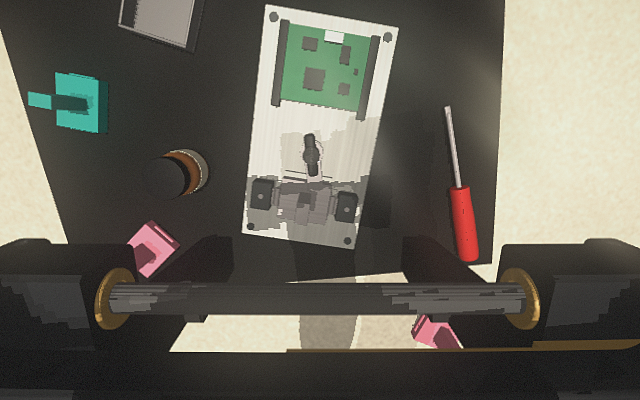

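The wrist picture shows the knob bar at (311,155), housings at (262,193) and (346,206), and the fin foreshortened near (305,200). Next I measure bar, housings and fin from both views.

Run:
```python
from h import *
for f,roi in(('w1',(100,245,235,400)),('top0',(110,260,300,420))):
  s=load(f);X=cloud(s);im=s['img'].astype(int);r0=np.zeros((400,640),bool);r0[roi[0]:roi[1],roi[2]:roi[3]]=1
  g=im.max(-1); Z=X[...,2]; print(f)
  J=np.array([.539,-.0543]);c,sn=np.cos(-.255),np.sin(-.255);Rj=np.array([[c,-sn],[sn,c]])
  L=(X[...,:2]-J)@Rj
  def rep(n,k):
    if k.sum()<8: print(n,k.sum());return
    v,u=np.nonzero(k);rc=cv2.minAreaRect(X[k][:,:2].astype(np.float32))
    vec=np.linalg.svd(X[k][:,:2]-X[k][:,:2].mean(0))[2][0]
    print(n,k.sum(),'px',u.mean().round(1),v.mean().round(1),'med',np.median(X[k],0).round(4),'jig',np.median(L[k],0).round(4),'rect',np.round(rc[0],4),np.round(rc[1],4),'ang',np.arctan2(vec[1],vec[0])%np.pi)
  nk=np.hypot(L[...,0]-.01,L[...,1])<.035
  rep('bar',r0&nk&(Z>.06)&(Z<.072))
  rep('tongue',r0&nk&(Z>.03)&(Z<.041))
  nf=np.hypot(L[...,0]+.05,L[...,1])<.03
  rep('fin',r0&nf&(Z>.074)&(Z<.086))
  rep('base',r0&nf&(Z>.025)&(Z<.036))
  for sg in(1,-1): rep('hous%d'%sg,r0&(abs(L[...,0]+.05)<.03)&(abs(sg*L[...,1]-.052)<.022)&(Z>.028)&(Z<.04)&(g<110))
  gr=r0&(im[...,1]>im[...,0]+20)&(im[...,1]>im[...,2]+15); rep('pcb',gr)
s=load('w1')
m=(s['img'].min(-1)>110).astype(np.uint8)
P=np.array([onz(s,p,.012)[:2] for p in((274,17),(388,36),(250,226),(347,241))]);print(P,P.mean(0))
```

```text
w1
bar 504 px 310.2 154.8 med [ 0.5501 -0.0544  0.067 ] jig [0.0108 0.0027] rect [ 0.5494 -0.0542] [0.0167 0.0438] ang 0.009342862426139131
tongue 297 px 313.5 166.2 med [ 0.53   -0.0586  0.0373] jig [-0.0084 -0.0057] rect [ 0.5428 -0.0539] [0.025  0.0571] ang 3.092121307631614
fin 305 px 301.4 212.6 med [ 0.4926 -0.0395  0.0796] jig [-0.0486  0.0026] rect [ 0.4916 -0.0393] [0.0139 0.0241] ang 2.8668498724729714
base 1250 px 305.4 200.8 med [ 0.492  -0.0446  0.0297] jig [-0.0482 -0.0026] rect [ 0.4929 -0.0423] [0.0598 0.0545] ang 1.1889714271482617
hous1 550 px 261.8 194.6 med [0.506  0.009  0.0335] jig [-0.0475  0.0527] rect [0.5039 0.0044] [0.0351 0.0353] ang 2.7025100305745933
hous-1 528 px 345.7 207.9 med [ 0.48   -0.0892  0.0336] jig [-0.0484 -0.0487] rect [ 0.4788 -0.0884] [0.0263 0.0337] ang 2.8976958818792458
pcb 385 px 335.5 103.2 med [ 0.6011 -0.0907  0.0215] jig [ 0.0678 -0.0199] rect [ 0.5941 -0.0759] [0.076  0.0234] ang 1.4029079955434718
top0
bar 122 px 360.4 183.7 med [ 0.5475 -0.0565  0.0662] jig [ 0.0093 -0.0005] rect [ 0.5488 -0.0575] [0.0156 0.0429] ang 0.013942845
[... 268 characters left out ...]
8781846098022186
base 417 px 351.7 213.0 med [ 0.4888 -0.0371  0.0293] jig [-0.0522  0.0039] rect [ 0.4922 -0.042 ] [0.0597 0.0528] ang 1.2285612197306237
hous1 145 px 329.7 206.4 med [0.5016 0.0075 0.033 ] jig [-0.052   0.0512] rect [0.5038 0.0079] [0.0237 0.0333] ang 2.9001635220023694
hous-1 144 px 374.8 218.4 med [ 0.4776 -0.0919  0.0332] jig [-0.0507 -0.0514] rect [ 0.4772 -0.0916] [0.0226 0.0333] ang 2.837931366866091
pcb 1076 px 368.8 150.0 med [ 0.6374 -0.0811  0.0215] jig [ 0.1023 -0.0022] rect [ 0.5002 -0.0447] [0.0911 0.3648] ang 2.7349387079629937
[[ 0.69810573 -0.02871782]
 [ 0.6670089  -0.15247776]
 [ 0.4607649   0.03446985]
 [ 0.42766503 -0.0893147 ]] [ 0.56338614 -0.05901011]
```

Run:
```python
from h import *
print(r.get_state()['q']); go([.549,-.056,.042],.01)
```

```text
[ 0.04273804  0.55105011 -0.02476446  1.883053    0.0203297   0.70832766
 -1.66164465]
clock 2.27 shift mm [ 31.3  -7.3 196.5] turn [ 0.     0.001 -0.107] after-turn axes [ 31.8  -3.8 196.5]
```

>>> servo_tool(translation=[[0.016, -0.002, 0.03], [0.016, -0.002, 0.03], [0, 0, 0]], turn=[[0, 0, -0.054], [0, 0, -0.053], [0, 0, 0]], grip=0.5)

```text
clock: 2.65
tool_pos: [0.5489, -0.0584, 0.1769]
eef_rot: [1.0, 0.004, -0.002, -0.0]
contact_force: [-0.5, -0.1, 0.4]
opening: 0.684
finger_force: 0.0
```

Run:
```python
from h import *
print(r.get_state()['q']); go([.549,-.056,.042],.01)
```

```text
[ 0.05447205  0.67809128 -0.05258032  1.85085574  0.05580714  0.61789071
 -1.59409776]
clock 2.65 shift mm [  0.7  -2.3 134.9] turn [-0.001  0.004 -0.001] after-turn axes [  0.2  -2.4 134.9]
```

>>> servo_tool(translation=[[0, -0.002, 0.03], [0, 0, 0.03], [0, 0, 0.03], [0, 0, 0.025], [0, 0, 0.019], [0, 0, 0], [0, 0, 0]], turn=[[0, 0, 0], [0, 0, 0], [0, 0, 0], [0, 0, 0], [0, 0, 0], [0, 0, 0], [0, 0, 0]])

```text
clock: 3.52
tool_pos: [0.5503, -0.0567, 0.0457]
eef_rot: [1.0, 0.004, 0.001, 0.0]
contact_force: [0.4, -0.4, -0.5]
opening: 0.499
finger_force: 0.0
```

>>> servo_tool(translation=[[0, 0, 0], [0, 0, 0], [0, 0, 0], [0, 0, 0], [0, 0, 0], [0, 0, 0]], turn=[[0, 0, 0], [0, 0, 0], [0, 0, 0], [0, 0, 0], [0, 0, 0], [0, 0, 0]], grip=0, grip_force=20)

```text
clock: 4.28
tool_pos: [0.5499, -0.0567, 0.045]
eef_rot: [1.0, 0.004, 0.0, 0.0]
contact_force: [0.3, -1.3, 5.6]
opening: 0.197
finger_force: 20.0
```

Run:
```python
from h import *
a=snap('top','top1');b=snap('side','side1')
c1=cv2.resize(b['img'][150:300,260:480],None,fx=2.5,fy=2.5,interpolation=3)
cv2.imwrite('pics/c2.png',c1[:,:,::-1]); s=r.get_state();print(s['contact_force'],s['opening'],s['tool_pos'],s['finger_force'])
```

```text
[-0.44525824  0.25503733  5.18540635] 0.1971809636536238 [ 0.54990313 -0.05666742  0.04502741] 19.999998081475496
```

View pics/c2.png

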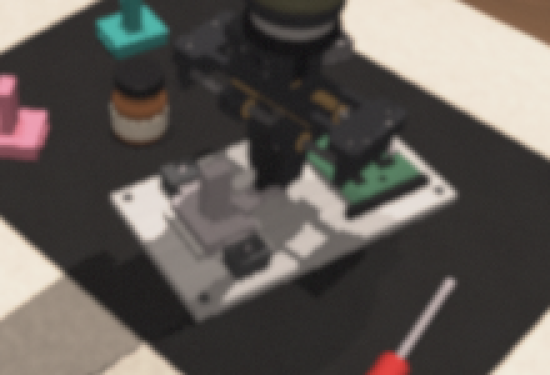

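The crop shows the fingers on the knob bar at (275,165), with the fin free at (212,185). The opening of about 17 mm is wider than the 11 mm bar, so I'll turn and then check whether it followed.

>>> servo_tool(translation=[[0, 0, 0], [0, 0, 0], [0, 0, 0], [0, 0, 0], [0, 0, 0], [0, 0, 0], [0, 0, 0], [0, 0, 0], [0, 0, 0], [0, 0, 0]], turn=[[0, 0, -0.06], [0, 0, -0.12], [0, 0, -0.14], [0, 0, -0.14], [0, 0, -0.14], [0, 0, -0.14], [0, 0, -0.14], [0, 0, -0.14], [0, 0, -0.1], [0, 0, 0]], grip_force=30)

```text
clock: 5.62
tool_pos: [0.5497, -0.0563, 0.0451]
eef_rot: [0.845, 0.535, 0.0, -0.0]
contact_force: [-0.7, -0.7, 6.2]
opening: 0.191
finger_force: 30.0
```

Run:
```python
from h import *
a=snap('top','top2');b=snap('side','side2')
c1=cv2.resize(b['img'][150:300,260:480],None,fx=2.5,fy=2.5,interpolation=3)
cv2.imwrite('pics/c3.png',c1[:,:,::-1]); s=r.get_state();print(s['contact_force'],s['moment'],s['opening'],s['tool_pos'],Ro.from_quat(s['eef_rot']).as_matrix()[:2,0],s['q'])
```

```text
[-1.46227585  0.26569723  6.11968313] [0.00895487 0.1687079  0.05095862] 0.19153819821253312 [ 0.54973179 -0.05633923  0.04503913] [0.42838084 0.90359822] [ 0.17258406  0.90562459 -0.26096859  1.9107719   0.55350451  0.39601231
 -0.95157377]
```

View pics/c3.png

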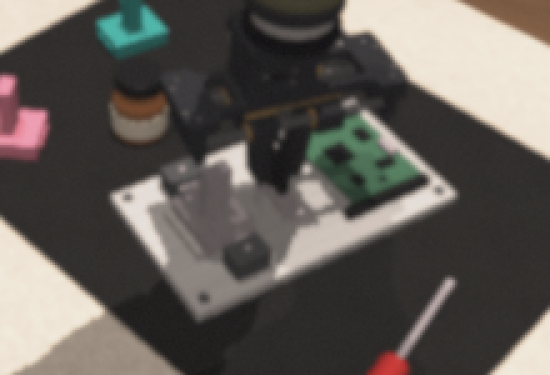

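>>> servo_tool(translation=[[0, 0, 0], [0, 0, 0], [0, 0, 0], [0, 0, -0.02], [0, 0, -0.04], [0, 0, -0.05], [0, 0, -0.05], [0, 0, 0]], turn=[[0, 0, 0], [0, 0, 0], [0, 0, 0], [0, 0, 0], [0, 0, 0], [0, 0, 0], [0, 0, 0.1], [0, 0, 0]], grip=0.4)

```text
clock: 6.72
tool_pos: [0.5522, -0.0563, 0.2083]
eef_rot: [0.871, 0.491, 0.003, 0.002]
contact_force: [-0.1, 0.1, -0.7]
opening: 0.398
finger_force: 0.0
```

```bash
cat > m.py <<'E'
from h import *
import sys
def meas(f):
  s=load(f);X=cloud(s);im=s['img'].astype(int);Z=X[...,2]
  J=np.array([.539,-.0548]);c,sn=np.cos(-.258),np.sin(-.258);Rj=np.array([[c,-sn],[sn,c]])
  L=(X[...,:2]-J)@Rj
  def rep(n,k):
    if k.sum()<8: print(n,k.sum());return
    v,u=np.nonzero(k);q=X[k][:,:2];rc=cv2.minAreaRect(q.astype(np.float32));vec=np.linalg.svd(q-q.mean(0),full_matrices=False)[2][0]
    print(f,n,k.sum(),'px',u.mean().round(),v.mean().round(),'mean',X[k].mean(0).round(4),'jig',L[k].mean(0).round(4),'rect',np.round(rc[0],4),np.round(rc[1],4),'ang',np.arctan2(vec[1],vec[0]).round(3))
  nk=np.hypot(L[...,0]-.01,L[...,1])
  rep('bar',(nk<.033)&(Z>.06)&(Z<.072)); rep('tongue',(nk<.05)&(nk>.015)&(L[...,0]>-.02)&(L[...,0]<.045)&(Z>.03)&(Z<.041))
  nf=np.hypot(L[...,0]+.05,L[...,1])<.035
  rep('fin',nf&(Z>.074)&(Z<.09))
E
python3 - <<'E'
from h import *
from m import meas
snap('wrist','w2');snap('top','top3'); s=r.get_state(); print(s['clock'],s['tool_pos'],s['contact_force'],s['opening'])
meas('w2');meas('top3')
E
```

```text
6.825 [ 0.54942491 -0.05679617  0.20466137] [-0.1568707   0.12177462 -0.53836491] 0.3953358473444575
w2 bar 564 px 313.0 193.0 mean [ 0.5497 -0.0535  0.0667] jig [0.01  0.004] rect [ 0.5493 -0.0546] [0.044  0.0166] ang -2.008
w2 tongue 270 px 317.0 216.0 mean [ 0.5354 -0.0838  0.037 ] jig [ 0.0039 -0.029 ] rect [ 0.5408 -0.0691] [0.0549 0.02  ] ang -1.876
w2 fin 382 px 253.0 214.0 mean [ 0.4922 -0.0392  0.0793] jig [-0.0492  0.0031] rect [ 0.4915 -0.0395] [0.014  0.0234] ang 2.897
top3 bar 49 px 357.0 183.0 mean [ 0.5497 -0.0491  0.0666] jig [0.0089 0.0082] rect [ 0.5498 -0.0489] [0.0285 0.0083] ang -2.106
top3 tongue 69 px 373.0 193.0 mean [ 0.5335 -0.0881  0.0365] jig [ 0.0031 -0.0336] rect [ 0.535  -0.0879] [0.021  0.0182] ang -1.706
top3 fin 58 px 353.0 210.0 mean [ 0.4873 -0.0413  0.079 ] jig [-0.0534 -0.0001] rect [ 0.4879 -0.0418] [0.014  0.0182] ang 3.128
```

View pics/w2.png

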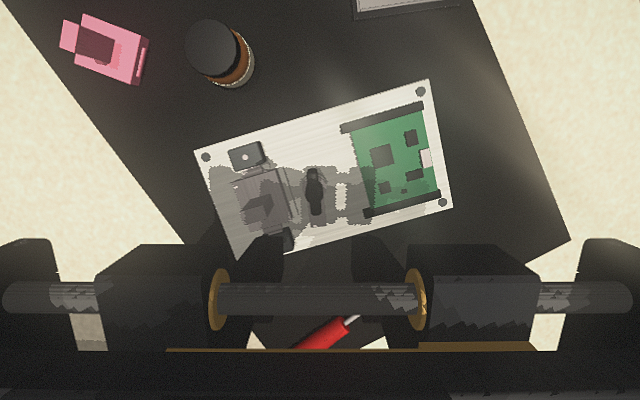

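The picture shows the bar at (313,190), now lying across the jig, and the tongue clear of the block. Measured clamp angle is about 1.38. Next, go above the fin.

>>> servo_tool(translation=[[0, 0, 0], [0, 0, 0], [0, 0, 0], [0, 0, 0], [0, 0, 0], [0, 0, 0], [0, 0, 0], [0, 0, 0], [0, 0, 0]], turn=[[0, 0, 0.12], [0, 0, 0.16], [0, 0, 0.16], [0, 0, 0.16], [0, 0, 0.16], [0, 0, 0.16], [0, 0, 0.16], [0, 0, 0.16], [0, 0, 0.05]], grip=0.6)

```text
clock: 7.95
tool_pos: [0.5486, -0.0566, 0.2031]
eef_rot: [0.991, -0.131, -0.002, 0.001]
contact_force: [0.1, 0.1, 0.3]
opening: 0.6
finger_force: 0.0
```

Run:
```python
from h import *
go([.4913,-.0412,.043],-.258);print(r.get_state()['q'])
```

```text
clock 7.95 shift mm [-58.8  -0.2 160.2] turn [ 0.002  0.003 -0.005] after-turn axes [-59.3  -0.2 160.1]
[ 0.03841023  0.63894343 -0.03264941  1.82967907  0.03242601  0.67700432
 -1.84659642]
```

>>> servo_tool(translation=[[-0.03, 0, 0.02], [-0.029, 0, 0.03], [0, 0, 0.03], [0, 0, 0], [0, 0, 0]], turn=[[0, 0, 0], [0, 0, -0.005], [0, 0, 0], [0, 0, 0], [0, 0, 0]])

```text
clock: 8.57
tool_pos: [0.4933, -0.0414, 0.125]
eef_rot: [0.992, -0.128, 0.0, 0.0]
contact_force: [0.6, 0.1, 0.0]
opening: 0.599
finger_force: 0.0
```

Run:
```python
from h import *
from m import meas
snap('wrist','w3');meas('w3')
go([.4913,-.0412,.043],-.258)
```

```text
w3 bar 1268 px 317.0 134.0 mean [ 0.5498 -0.0545  0.0668] jig [0.0104 0.003 ] rect [ 0.5498 -0.0545] [0.044  0.0174] ang 1.136
w3 tongue 703 px 359.0 140.0 mean [ 0.5364 -0.0837  0.037 ] jig [ 0.0049 -0.0286] rect [ 0.5427 -0.0692] [0.0557 0.0183] ang -2.067
w3 fin 745 px 317.0 225.0 mean [ 0.4925 -0.0394  0.0795] jig [-0.0489  0.003 ] rect [ 0.492  -0.0392] [0.0136 0.0245] ang 2.887
clock 8.62 shift mm [-2.4  0.4 82.4] turn [-0.    -0.002  0.001] after-turn axes [-2.3  0.3 82.4]
```

>>> servo_tool(translation=[[-0.002, 0, 0.02], [0, 0, 0.025], [0, 0, 0.025], [0, 0, 0.012], [0, 0, 0], [0, 0, 0]], turn=[[0, 0, 0], [0, 0, 0], [0, 0, 0], [0, 0, 0], [0, 0, 0], [0, 0, 0]])

```text
clock: 9.38
tool_pos: [0.4915, -0.0409, 0.0436]
eef_rot: [0.992, -0.128, 0.001, -0.0]
contact_force: [-0.2, -0.3, -0.2]
opening: 0.601
finger_force: 0.0
```

>>> servo_tool(translation=[[0, 0, 0], [0, 0, 0], [0, 0, 0], [0, 0, 0], [0, 0, 0], [0, 0, 0], [0, 0, 0]], turn=[[0, 0, 0], [0, 0, 0], [0, 0, 0], [0, 0, 0], [0, 0, 0], [0, 0, 0], [0, 0, 0]], grip=0, grip_force=60)

```text
clock: 10.25
tool_pos: [0.4907, -0.041, 0.0428]
eef_rot: [0.992, -0.128, -0.0, 0.0]
contact_force: [-0.6, -1.1, 1.2]
opening: 0.155
finger_force: 60.0
```

Run:
```python
from h import *
s=r.get_state();print(s['contact_force'],s['moment'],s['opening'],s['finger_force'])
go([.4913,-.0412,.043],-.258)
```

```text
[-0.61702248 -1.07943112  1.21626589] [-0.16649169  0.04433713 -0.02403278] 0.1551835661001918 60.00028459355235
clock 10.25 shift mm [ 0.7  0.1 -0.2] turn [0.    0.    0.001] after-turn axes [ 0.7  0.1 -0.2]
```

>>> servo_tool(translation=[[0, 0.00062, -0.0006], [0, 0.00062, -0.0006], [0, 0.00062, -0.0006], [0, 0.00062, -0.0006], [0, 0.00062, -0.0006], [0, 0, 0]], turn=[[0.02, 0, 0], [0.02, 0, 0], [0.02, 0, 0], [0.02, 0, 0], [0.02, 0, 0], [0, 0, 0]])

```text
clock: 11.0
tool_pos: [0.4899, -0.0441, 0.046]
eef_rot: [0.99, -0.129, 0.007, -0.05]
contact_force: [-0.5, 0.0, -0.5]
opening: 0.154
finger_force: 60.0
```

```bash
cat >> h.py <<'E'
S=np.array([.4907,-.041,.0428]) # TCP at grasp
def edges(p0=S):
    s=r.get_state(); C=Ro.from_quat(s['eef_rot']); B=down(-.258).inv()
    for n,y in(('a',.03),('b',-.03)):
        q=s['tool_pos']+C.apply([0,-y,.031]); ref=p0+down(-.258).apply([0,-y,.031])
        print('edge',n,'rise',np.round((q-ref)*1e3,1), end=' ')
    print('rot tool',np.round((B*C).as_rotvec(),3),'F',s['contact_force'].round(1),'M',s['moment'].round(2),'op',s['opening'].round(3),'ff',s['finger_force'],s['clock'])
E
python3 -c "
from h import *
edges()"
```

```text
edge a rise [-0.  -0.2  6.4] edge b rise [0.  0.1 0.3] Traceback (most recent call last):
  File "<string>", line 3, in <module>
    edges()
    ~~~~~^^
  File "h.py", line 38, in edges
    print('rot tool',np.round((B*C).as_rotvec(),3),'F',s['contact_force'].round(1),'M',s['moment'].round(2),'op',s['opening'].round(3),'ff',s['finger_force'],s['clock'])
                                                                                                                 ^^^^^^^^^^^^^^^^^^
AttributeError: 'float' object has no attribute 'round'
```

>>> servo_tool(translation=[[0, 0.00062, -0.0006], [0, 0.00062, -0.0006], [0, 0.00062, -0.0006], [0, 0.00062, -0.0006], [0, 0.00062, -0.0006], [0, 0.0005, -0.00045], [0, 0, 0]], turn=[[0.02, 0, 0], [0.02, 0, 0], [0.02, 0, 0], [0.02, 0, 0], [0.02, 0, 0], [0.015, 0, 0], [0, 0, 0]])

```text
clock: 11.88
tool_pos: [0.4893, -0.0464, 0.0488]
eef_rot: [0.986, -0.127, 0.014, -0.108]
contact_force: [0.7, 5.6, 0.8]
opening: 0.152
finger_force: 60.0
```

```bash
sed -i "s/s\['opening'\].round(3)/s['opening']/" h.py
python3 - <<'E'
from h import *
edges()
w=snap('wrist','w4');b=snap('side','side4')
c1=cv2.resize(b['img'][190:290,280:400],None,fx=4,fy=4,interpolation=3)
c2=cv2.resize(w['img'][120:320,240:400],None,fx=2,fy=2,interpolation=3)
cv2.imwrite('pics/c4.png',np.hstack([c1[:400],c2])[:,:,::-1])
E
```

```text
edge a rise [ 0.1  0.4 13.2] edge b rise [0.5 1.8 0.2] rot tool [ 0.218  0.    -0.002] F [0.7 5.6 0.8] M [ 1.16 -0.07  0.04] op 0.15229423398951836 ff 60.03530038520694 11.875
```

View pics/c4.png

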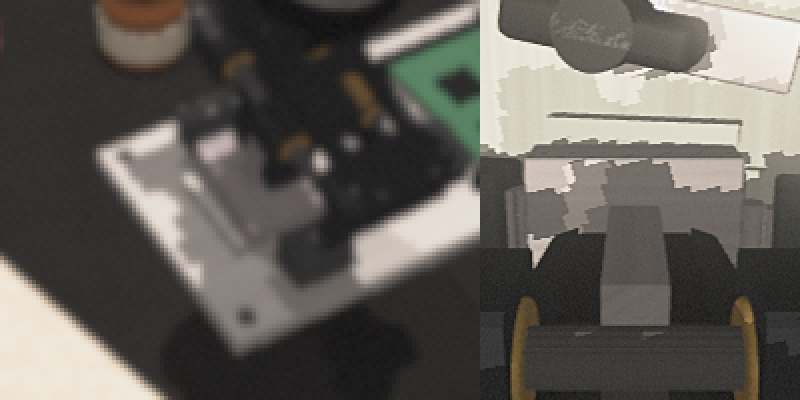

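The left side crop shows the block tilted with its +y side up at (230,180). The right wrist crop shows the base at (630,190), held square to the fingers. I'll check tilt and heights from depth.

```bash
cat > b.py <<'E'
from h import *
def base(f,p0=S):
  s=load(f);X=cloud(s);D=down(-.258)
  P=D.inv().apply((X.reshape(-1,3)-np.array([p0[0],p0[1],.012])))*[1,-1,-1] # seat frame
  P=P.reshape(400,640,3)
  # forward part of base (x 14..24), between ribs
  k=(P[...,0]>.014)&(P[...,0]<.028)&(abs(P[...,1])<.04)&(P[...,2]>.014)&(P[...,2]<.07)
  q=P[k]; b=np.arange(-.036,.037,.006)
  for i in range(len(b)-1):
    z=q[(q[:,1]>=b[i])&(q[:,1]<b[i+1]),2]
    if len(z)>4: print(f,'y',round((b[i]+.003)*1e3),'z',np.round(np.percentile(z,[20,50,80])*1e3,1),len(z))
  i=abs(q[:,1])<.026
  print('slope',np.polyfit(q[i,1],q[i,2],1))
E
python3 -c "
from b import *
base('w3');base('w4')"
```

```text
w3 y -27 z [17.1 17.6 18.2] 70
w3 y -21 z [17.  17.6 18.3] 116
w3 y -15 z [16.9 17.6 18.1] 104
w3 y -9 z [16.9 17.7 18.3] 119
w3 y -3 z [16.8 17.7 18.2] 102
w3 y 3 z [17.2 17.8 18.3] 105
w3 y 9 z [17.  17.7 18.3] 117
w3 y 15 z [17.  17.6 18.2] 104
w3 y 21 z [16.9 17.6 18.2] 119
w3 y 27 z [17.  17.4 18.1] 102
w3 y 33 z [16.9 17.6 18.4] 29
slope [-2.83073849e-05  1.75098177e-02]
w4 y -27 z [17.4 18.2 18.6] 225
w4 y -21 z [18.7 19.3 20. ] 253
w4 y -15 z [19.9 20.8 21.4] 260
w4 y -9 z [21.1 22.  22.7] 267
w4 y -3 z [22.3 23.4 24.1] 269
w4 y 3 z [23.7 24.7 25.4] 283
w4 y 9 z [24.6 26.  26.7] 283
w4 y 15 z [26.  27.4 28.1] 281
w4 y 21 z [27.  28.8 29.5] 298
w4 y 27 z [26.4 29.8 30.5] 235
w4 y 33 z [15.1 18.7 22.8] 9
slope [0.19362038 0.02329273]
```

>>> servo_tool(translation=[[0, -0.0005, -0.0008], [0, -0.0005, -0.0008], [0, -0.0005, -0.0008], [0, -0.0005, -0.0008], [0, -0.0005, -0.0008], [0, -0.0005, -0.0008], [0, 0, 0]], turn=[[-0.02, 0, 0], [-0.02, 0, 0], [-0.02, 0, 0], [-0.02, 0, 0], [-0.02, 0, 0], [-0.02, 0, 0], [0, 0, 0]])

```text
clock: 12.85
tool_pos: [0.4902, -0.0433, 0.0542]
eef_rot: [0.991, -0.126, 0.007, -0.049]
contact_force: [0.6, 7.1, 4.7]
opening: 0.153
finger_force: 60.0
```

Run:
```python
from b import *
edges(); snap('wrist','w5'); base('w5')
```

```text
edge a rise [ 0.2  0.6 14.5] edge b rise [0.5 0.8 8.6] rot tool [ 0.098  0.001 -0.004] F [0.6 7.1 4.7] M [ 1.7  -0.03  0.03] op 0.1530233801956028 ff 60.008215326815844 12.85
w5 y -27 z [25.  26.1 26.8] 206
w5 y -21 z [25.7 26.7 27.4] 287
w5 y -15 z [26.4 27.3 28. ] 282
w5 y -9 z [26.6 27.9 28.5] 287
w5 y -3 z [27.  28.5 29.2] 293
w5 y 3 z [27.3 29.1 29.8] 290
w5 y 9 z [28.2 29.8 30.3] 290
w5 y 15 z [27.8 30.3 30.9] 303
w5 y 21 z [27.5 30.8 31.5] 289
w5 y 27 z [28.5 31.5 32.1] 302
w5 y 33 z [22.7 31.2 32. ] 58
slope [0.07935426 0.02738057]
```

Working well: b has risen about 8 mm while a stays over its roller. Continue to level and a little beyond.

>>> servo_tool(translation=[[0, -0.0005, -0.0008], [0, -0.0005, -0.0008], [0, -0.0005, -0.0008], [0, -0.0005, -0.0008], [0, -0.0005, -0.0008], [0, 0, 0]], turn=[[-0.02, 0, 0], [-0.02, 0, 0], [-0.02, 0, 0], [-0.02, 0, 0], [-0.02, 0, 0], [0, 0, 0]])

```text
clock: 13.65
tool_pos: [0.4904, -0.0431, 0.0578]
eef_rot: [0.992, -0.128, -0.0, 0.002]
contact_force: [0.8, 4.6, 0.7]
opening: 0.154
finger_force: 60.0
```

Run:
```python
from b import *
edges(); snap('wrist','w6'); base('w6'); go([.4907,-.041,.0428+.037],-.258)
```

```text
edge a rise [-0.4 -2.2 14.8] edge b rise [-0.3 -2.3 15.1] rot tool [-0.005  0.    -0.002] F [0.8 4.6 0.7] M [ 1.07 -0.11 -0.02] op 0.15379840787746143 ff 60.00471035018563 13.65
w6 y -33 z [23.3 24.1 26.1] 11
w6 y -27 z [30.2 32.4 33. ] 286
w6 y -21 z [29.6 32.5 33. ] 296
w6 y -15 z [28.7 32.5 33.2] 304
w6 y -9 z [29.1 32.4 33.1] 302
w6 y -3 z [29.2 32.4 33. ] 299
w6 y 3 z [28.6 32.4 33.1] 306
w6 y 9 z [29.3 32.3 33. ] 303
w6 y 15 z [29.6 32.4 33. ] 302
w6 y 21 z [28.9 32.3 33. ] 307
w6 y 27 z [29.8 32.3 32.9] 289
slope [-0.0027421   0.03053202]
clock 13.7 shift mm [ -0.2  -2.1 -22. ] turn [ 0.004 -0.001  0.001] after-turn axes [ -0.3  -2.2 -22. ]
```

>>> servo_tool(translation=[[0, -0.0005, -0.002], [0, -0.0005, -0.004], [0, -0.0005, -0.004], [0, -0.0005, -0.004], [0, 0, -0.004], [0, 0, -0.003], [0, 0, -0.001], [0, 0, 0], [0, 0, 0], [0, 0, 0]], turn=[[0.004, 0, 0], [0, 0, 0], [0, 0, 0], [0, 0, 0], [0, 0, 0], [0, 0, 0], [0, 0, 0], [0, 0, 0], [0, 0, 0], [0, 0, 0]])

```text
clock: 14.95
tool_pos: [0.4905, -0.0415, 0.0797]
eef_rot: [0.992, -0.128, -0.0, 0.001]
contact_force: [-0.7, -0.4, -2.9]
opening: 0.154
finger_force: 60.0
```

Run:
```python
from b import *
from m import meas
edges(); w=snap('wrist','w7'); base('w7'); meas('w7'); b=snap('side','side7')
c1=cv2.resize(b['img'][190:290,280:400],None,fx=4,fy=4,interpolation=3)
c2=cv2.resize(w['img'][120:320,240:400],None,fx=2,fy=2,interpolation=3)
cv2.imwrite('pics/c7.png',np.hstack([c1[:400],c2])[:,:,::-1])
```

```text
edge a rise [-0.2 -0.5 36.9] edge b rise [-0.2 -0.6 36.9] rot tool [-0.001 -0.    -0.001] F [-0.7 -0.4 -2.9] M [0.04 0.03 0.  ] op 0.15436861629162776 ff 59.999938029795885 14.95
w7 y -27 z [52.2 54.2 54.9] 210
w7 y -21 z [50.9 54.4 55.1] 292
w7 y -15 z [50.8 54.4 55. ] 291
w7 y -9 z [50.4 54.3 54.9] 297
w7 y -3 z [50.9 54.4 55. ] 292
w7 y 3 z [50.8 54.4 54.9] 301
w7 y 9 z [50.9 54.3 55. ] 298
w7 y 15 z [51.1 54.3 54.9] 300
w7 y 21 z [51.3 54.3 54.9] 297
w7 y 27 z [51.1 54.3 55. ] 298
w7 y 33 z [51.4 54.  54.6] 66
slope [-0.00041909  0.05244692]
w7 bar 2066 px 316.0 132.0 mean [ 0.5498 -0.0547  0.0668] jig [0.0104 0.0028] rect [ 0.5497 -0.0548] [0.0436 0.0175] ang 1.136
w7 tongue 1046 px 368.0 139.0 mean [ 0.5364 -0.0842  0.037 ] jig [ 0.005 -0.029] rect [ 0.5438 -0.07  ] [0.0554 0.0208] ang -2.109
w7 fin 686 px 317.0 236.0 mean [ 0.5013 -0.0423  0.0841] jig [-0.0396  0.0024] rect [ 0.5012 -0.0423] [0.041 0.005] ang 1.313
```

View pics/c7.png

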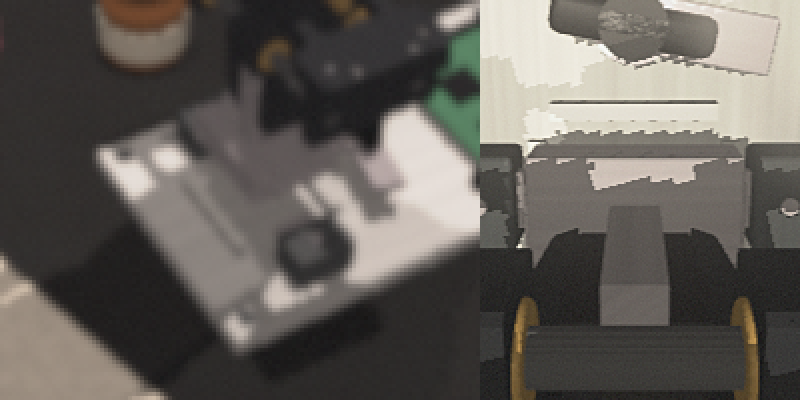

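The picture shows the block at (270,145) level in the grip, and the seat is empty. Its underside is about 15 mm above the housing tops, so I hand it in.

```bash
python3 -c "
from plant import r
print(abs(r.get_state()['qd']).max(), r.finish_job())"
```

```text
the job is handed in; nothing more can be done
0.001506547126476809 None
```

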